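# Flip the ratchet and clamp the tube for welding

## Task

Clamp the square tube between the sliding jaw and the fixed stop of the ratchet clamp, ready for tacking. The ratchet's little selector lever is thrown to the loosening side: push it fully over to the tightening side, then work the ratchet handle clockwise (seen from above) until the jaw bites and the push at the middle of the grip has risen to about 13 N - stop there, beyond 20 N the thin tube is dented - and let go with the tube held firmly. Use the handle only, never the jaw or the hex spindle; do not force the selector lever beyond its stop, and leave the other tools alone.

Things in the scene. Friction and masses are not known exactly. Their poses are not given: they have to be found in the camera images.
- spindle: Steel ratchet wheel (64 mm across, 16 teeth, 52 to 62 mm high) with a hex spindle head 80 mm high, on a grey clamp plate with a blue housing. Origin: on the vertical spindle axis at table height. It turns only when the pawl drives it and stays where left (0.55 N m friction); 1 rad clockwise closes the jaw by 8 mm, and 5 to 12 mm are needed
- handle (a joint): Handle swing about the spindle axis, rad, stops at -1 and 1, growing clockwise from above (tightening); at 0 it points straight away from the clamp, square to the jaw travel. Friction 2 N at the grip, stays put. Set to tighten: clockwise up to 0.4 rad is free play, then it drives at 6 N, and about 7 N m/rad stiffer once the tube is nipped; anticlockwise it clicks freely, so several strokes are possible
- handle_grip (a point): Middle of the handle's black round grip: 22 mm diameter, level, pointing out from the spindle axis, running from 94 to 182 mm from it. This point is 140 mm from the axis and 70 mm above the table. Swung over the stop or the tube, there are 8 mm free below the grip's underside to the stop's bolt heads, 17 mm to the tube. Site x axis: outwards along the handle
- selector (a joint): Angle of the selector lever on top of the handle's head, rad: stops at -0.35 (loosening; found within 0.15 of it) and 0.35 (tightening); 0 points outwards along the handle, positive is clockwise seen from above. It needs about 3 to 4 N at its tab and stays where it is left; from its stop on, pushing swings the whole handle (at 4 N and more)
- selector_tip (a point): Upright round steel tab at the end of the selector lever: 10 mm diameter, spanning 84 to 110 mm above the table; this point is on its axis, 100 mm high. The tab is 30 mm out from the lever's pivot, which is on the handle's centre line 44 mm from the spindle axis. The handle below reaches 81 mm high
- jaw: Sliding steel jaw, a block 70 mm wide and 14 to 44 mm above the table. Origin: on the spindle axis at table height as found, moving with the jaw along the body's +y, its closing direction; its face lies 72 mm from the origin along +y
- tube: Loose thin-walled aluminium square tube 30 x 30 mm, 100 mm long (along its x), lying on the 12 mm thick clamp plate between jaw and stop with a few mm of play. Origin: centre of its underside
- anvil: Fixed dark steel stop block, 80 x 24 mm, top 46 mm (its two bolt heads 50 mm) above the table. Origin: bottom edge of the face towards the jaw, mid-width
- hammer: Loose hammer, bystander
- spanner: Loose spanner, bystander
- offcut: Loose piece of dark angle steel 110 mm long, bystander
There are look-alikes about, which are no part of the job. There is more than one size of the tube; the job needs the largest.

How it is judged:
On the way, in this order (a step that is already met when the one before it is completed fails the run):
1. the selector lever is thrown over to the tightening side (value of joint selector above 0.15 rad), for 0.2 s.
2. the jaw presses the tube with over 45 N (contact force between jaw and tube above 45 N), for 0.05 s.
At the end, for the whole second after the job is handed in: The tube is gripped between jaw and stop (over 25 N on each after the handle is let go, having been over 45 N while tightening), at rest (under 20 mm/s), the selector on the tightening side (over 0.15 rad), and the robot clear (contact force between each of jaw, anvil and tube above 25 N and value of joint selector above 0.15 rad and linear speed of tube below 0.02 m/s); the robot touches nothing.
It fails at once if the tube is dented: the jaw presses it with more than 280 N (contact force between jaw and tube above 280 N).
It fails at once if the selector lever is forced with more than 16 N (contact force between any of the fingers, the arm and selector above 16 N).
It fails at once if the robot moves the jaw or the spindle directly (more than 5 N) (contact force between any of the fingers, the arm and jaw above 5 N or contact force between any of the fingers, the arm and spindle above 5 N).
It fails at once if a bystander tool is moved more than 20 mm (distance of any of hammer, spanner, offcut from where it was at the start of the episode above 0.02 m).
It also fails if it takes over 72 s, if anything falls off the work surface, if the arm or the gripper's body presses on something with over 40 N, if the wrist force passes 120 N, or if a joint passes its speed limit or range.

## Robot

A 7-joint arm with a two-finger parallel gripper is mounted at the origin on the work surface. World frame = base frame: x ahead of the robot, y to its left, z up, the work surface at z = 0. Lengths are in m, angles in rad, forces in N, time in s.
With the tool pointing down it reaches from about 0.425 to 1.025 m from the base axis. Payload 3.6 kg.
Tool frame: the origin (TCP) lies between the finger pads; the fingertips stand 19 mm ahead of it and the grasp point (between the pads) is the TCP; z points along the fingers, y is the direction in which the jaws open and shut (so a half turn about z gives the same grasp; the last joint's range is limited). The gripper opens to 85 mm and grips with 20 to 120 N. Pads are 22 mm wide; open, the fingers measure 114 mm over their backs; the gripper's body (76 mm by 85 mm) begins 54 mm behind the grasp point. The pads swing forward as they close: fully open they stand 13 mm farther back than shut.
Start: joints at [1.244, 0.591, 0.048, 1.609, -0.033, 0.943, -0.034], TCP at [0.167, -0.705, 0.25] pointing down, gripper open.
Joint ranges: [-2.69, 2.69], [-0.47, 2.24], [-1.27, 1.36], [0.19, 2.51], [-1.53, 4.68], [0.08, 2.07], [-3.09, 3.09]. Speed limits (rad/s): [2.57, 2.57, 3.14, 3.14, 3.14, 3.14, 3.14].

## Interface

Orientations are given as a unit quaternion [w, x, y, z].
In Python, from workcell import arm gives the robot as it stands.
- The arm moves only by the tool send_rows, never from a script. Its argument "motion" is a list of rows, each a list of 2 entries, a list of its own where there are three numbers: the shift along the tool's x, y, z in cm, then the turn, a rotation vector about the tool's x, y, z in rad. A call has 1 to 20 rows; each row shifts and turns the commanded pose from where the row before left it, along the tool's axes as they then stand; what a row does not reach is not made up. A row lasts 1/8 s, in which the tool goes at most 62.5 mm and 10.7 degrees, less where a joint would pass 70% of its speed; a pose out of reach is approached as far as the arm can. A call with a gripper value outside its range is refused whole. "grip" is the finger opening in cm, from 0 to 8.54, set as the call begins (left out, the last holds). The fingers move at their own pace and stop on an object; "force" is the grip in N (left out, the last holds). Time passes only in rows, so rows that do not move let the fingers close. It gives the time, the measured TCP pose, the force and the opening at its end, in the units of the state.
- arm.observe(): the state, without advancing time (a new reading comes with each control period).
- arm.camera(name): name is "scene" or "top"; returns (picture, depth): 400x640x3 uint8, red, green, blue; 400x640 float32, m along the optical axis (not along the pixel's ray), 0 where there is no reading.
- arm.get_calibration(name): a dict with "intrinsics" (3x3 intrinsics, pixels), "rvec" (rotation vector, rad) and "tvec" (3), from world to camera coordinates, as OpenCV has them. Camera axes: x right, y down, z forward; pixel columns grow to the right and rows downward; lengths in m; the calibration is good to about 2 mm. A picture is of the moment at which its call begins. get_calibration takes no time and is no camera call.
- arm.finish_job(): hands the job in, once; it reports no verdict.
Trained networks look in the newest picture that a camera, given by its name, has taken for a name from the list of things; names that differ only in an ending like _2 or _b are one class to them, and where a whole thing is asked for, a point or a joint stands for the part that bears it (a point fixed in the world has none). Each returns a list of dicts, best first, with "score" (0 to 1); they miss things now and then, are a little off and sometimes report something else, mostly with a low value. They report only what shows in the picture. A call takes as long as a camera call. They do not tell look-alikes from the thing itself.
- arm.spot_in(camera, query): "xyz" ([x, y, z] in m, in world coordinates, good to about 4 mm: the middle of the surface that is visible of it).
- arm.cut_out(camera, query): "pixels" (400x640 bool, what is visible of it).
- arm.landmark_of(camera, query): "xyz" ([x, y, z] in m, in world coordinates, good to about 4 mm: a listed point, or the origin of a listed thing).
The state is a dict: "t": time; "joint_pos": joint angles; "qvel": joint speeds; "joint_torque": joint torques, N m; "position": TCP position; "orientation": TCP orientation; "force": force on the tool from outside, world axes, zero at the start; "wrist_torque": the same for the moment, N m; "opening": opening from 0.0 (shut) to 1.0 (fully open).
Only numpy, scipy, OpenCV 4.12 (cv2) and the standard library are available. Lean on these libraries where they do the work, as an engineer would, in place of code of your own. Each camera call takes 0.05 s, during which the arm holds its last target.

## Working session

There is one attempt and no reset: what is moved stays moved. The work goes in short steps, Python scripts to look and compute and a tool call to move; the robot and the scene stay as the last step left them, time stands still between calls to the robot, and variables do not carry over. Pictures are saved under pics/ and viewed, and the job is handed in when it is done.

Besides the shell and the picture viewer there is one more tool, called after "Call:" as name(argument=value, ...) on one line, values as JSON. send_rows: Moves the arm, as the interface text tells. Its arguments: {"type":"object","properties":{"motion":{"type":"array","items":{"type":"array"}},"grip":{"type":"number"},"force":{"type":"number"}},"required":["motion"]}

```bash
mkdir -p pics; ls
cat > h.py <<'E'
from workcell import arm
import numpy as np, cv2
from scipy.spatial.transform import Rotation as R
def cal(n):
    c=arm.get_calibration(n); return np.array(c['intrinsics']),cv2.Rodrigues(np.array(c['rvec'],float))[0],np.array(c['tvec'],float).ravel()
def world(n,depth,u,v):
    K,Rm,t=cal(n); d=depth[v,u]; p=np.linalg.inv(K)@np.array([u,v,1.])*d
    return Rm.T@(p-t)
def proj(n,P):
    K,Rm,t=cal(n); q=K@(Rm@np.array(P)+t); return q[:2]/q[2]
def save(n,name):
    im,d=arm.camera(n); cv2.imwrite('pics/'+name,im[:,:,::-1]); np.save('d_'+n+'.npy',d); return im,d
E
python3 - <<'E'
from h import *
s=arm.observe();print(s['t'],s['position'],s['orientation'],s['opening'])
for c in('scene','top'):
    save(c,c+'0.png')
    K,Rm,t=cal(c);print(c,K[0,0],-Rm.T@t)
    for q in('spindle','handle_grip','selector_tip','jaw','tube','anvil'):
        print(c,q,[(np.round(r['xyz'],3).tolist(),round(r['score'],2)) for r in arm.landmark_of(c,q)])
print(arm.observe()['t'])
E
```

```text
pics
0.0 [ 0.16705817 -0.7046742   0.24912812] [-1.11790813e-03  9.93231464e-01  1.16146338e-01 -1.95320598e-04] 1.0020380480415714
scene 363.08461282939675 [0.97623475 0.14621754 0.94795219]
scene spindle [([0.471, -0.081, -0.002], 0.65)]
scene handle_grip [([0.599, -0.017, 0.071], 0.93)]
scene selector_tip [([0.53, -0.044, 0.1], 0.61)]
scene jaw [([0.467, -0.08, 0.001], 0.71)]
scene tube [([0.476, 0.011, 0.011], 0.72), ([0.587, 0.059, 0.001], 0.56), ([0.351, 0.021, -0.001], 0.49)]
scene anvil [([0.468, 0.031, 0.016], 0.55), ([0.65, -0.401, -0.004], 0.24)]
top 410.05838723111486 [ 0.42434394 -0.01839893  1.00849207]
top spindle [([0.468, -0.078, -0.001], 0.79)]
top handle_grip [([0.592, -0.023, 0.075], 0.72)]
top selector_tip [([0.533, -0.043, 0.103], 0.47)]
top jaw [([0.474, -0.081, -0.002], 0.9)]
top tube [([0.475, 0.011, 0.01], 0.75), ([0.585, 0.059, -0.006], 0.56), ([0.354, 0.019, 0.0], 0.5)]
top anvil [([0.468, 0.028, 0.011], 0.93)]
0.7
```

View pics/scene0.png

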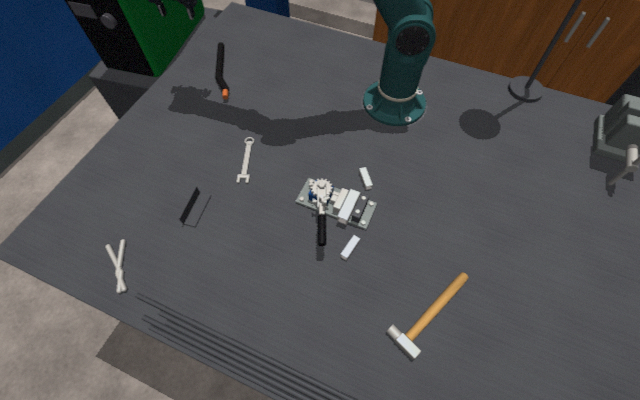

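View pics/top0.png

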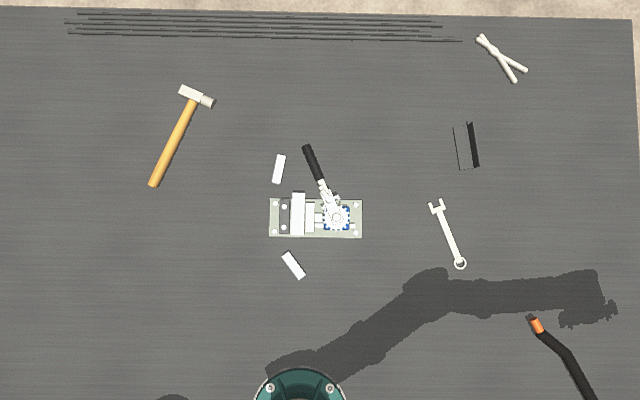

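The scene view shows the clamp at about (340,203) and the handle grip at (322,228). In the top view the spindle is at (337,217), the grip at (313,160) and the largest tube at (298,213). The network fixes agree: the handle sits at about -0.44 rad and the selector at about -0.23.

```bash
cat >> h.py <<'E'
def go(p,ang):
    "relative move in tool axes (cm) and turn (rad about tool z) to reach TCP p, tool x at world angle ang"
    s=arm.observe(); w,x,y,z=s['orientation']; Rt=R.from_quat([x,y,z,w])
    Rg=R.from_matrix(np.array([[np.cos(ang),np.sin(ang),0],[np.sin(ang),-np.cos(ang),0],[0,0,-1]]))
    d=Rt.inv().apply(np.array(p)-s['position'])*100
    rv=(Rt.inv()*Rg).as_rotvec()
    print('t',round(s['t'],2),'pos',np.round(s['position'],4),'F',np.round(s['force'],2),'shift',np.round(d,2),'turn',np.round(rv,3))
E
python3 - <<'E'
from h import *
go([.545,.015,.16],.27)
im=cv2.imread('pics/top0.png')[130:250,250:380]
cv2.imwrite('pics/topz.png',cv2.resize(im,None,fx=5,fy=5,interpolation=cv2.INTER_CUBIC)[:600])
E
```

```text
t 0.7 pos [ 0.1673 -0.7055  0.2503] F [-0.62 -0.01  0.18] shift [ 53.38 -61.39   9.03] turn [ 0.     0.    -0.037]
```

View pics/topz.png

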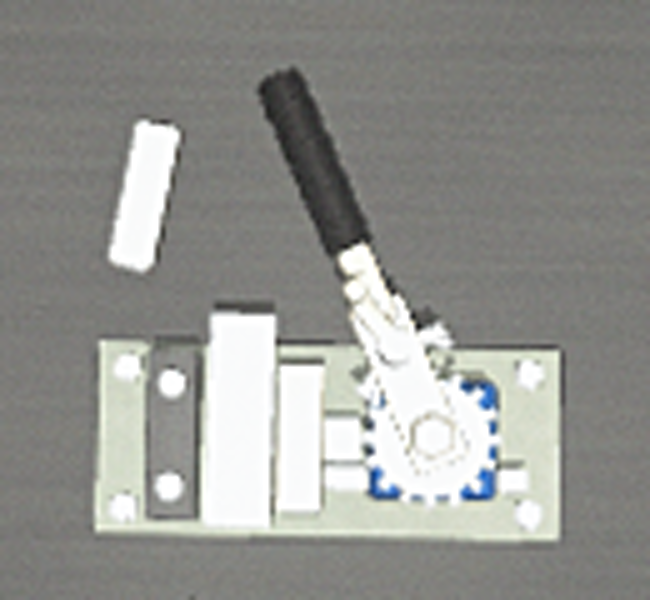

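The zoomed crop shows the lever tab at about (355,290), left of the handle's centre line. I'm moving to a start point just left of it.

Call:
send_rows(motion=[[[3.34,-3.84,0.56],[0,0,0]],[[3.34,-3.84,0.56],[0,0,0]],[[3.34,-3.84,0.56],[0,0,0]],[[3.34,-3.84,0.56],[0,0,0]],[[3.34,-3.84,0.56],[0,0,0]],[[3.34,-3.84,0.56],[0,0,0]],[[3.34,-3.84,0.56],[0,0,0]],[[3.34,-3.84,0.56],[0,0,0]],[[3.34,-3.84,0.56],[0,0,0]],[[3.34,-3.84,0.56],[0,0,0]],[[3.34,-3.84,0.56],[0,0,0]],[[3.34,-3.84,0.56],[0,0,0]],[[3.34,-3.84,0.56],[0,0,0]],[[3.34,-3.84,0.56],[0,0,0]],[[3.34,-3.84,0.56],[0,0,0]],[[3.34,-3.84,0.56],[0,0,0]],[[0,0,0],[0,0,0]],[[0,0,0],[0,0,0]]], grip=0, force=20)

```text
t: 2.95
position: [0.5452, 0.0153, 0.1607]
orientation: [0.0, 0.993, 0.116, -0.0]
force: [-0.6, 0.1, -0.4]
opening: -0.006
```

Run:
```python
from h import *
print(arm.observe()['opening'],arm.observe()['joint_pos'])
go([.540,-.012,.107],.27)
```

```text
-0.005689501107683894 [-0.11509244  0.49473838  0.00503372  2.08495031 -0.00338533  0.56256048
 -1.44557169]
t 2.95 pos [0.5452 0.0153 0.1607] F [-0.58  0.12 -0.36] shift [-1.13  2.53  5.37] turn [ 0.     0.001 -0.037]
```

Call:
send_rows(motion=[[[-1.16,1.18,0],[0,0,-0.037]],[[-1.2,1.15,0],[0,0,0]],[[0,0,2.7],[0,0,0]],[[0,0,2.65],[0,0,0]],[[0,0,0],[0,0,0]],[[0,0,0],[0,0,0]]])

```text
t: 3.7
position: [0.5285, -0.0137, 0.1079]
orientation: [0.0, 0.991, 0.134, 0.0]
force: [0.8, 0.1, -0.2]
opening: 0.0
```

Run:
```python
from h import *
go([.5279,-.0161,.107],.27)
for c in('scene','top'):
    im,d=save(c,c+'1.png')
    u,v=map(int,proj(c,[.53,-.045,.1])); print(u,v)
    cv2.imwrite(f'pics/{c}1z.png',cv2.resize(im[v-45:v+45,u-60:u+60,::-1],None,fx=6,fy=6,interpolation=cv2.INTER_CUBIC))
```

```text
t 3.7 pos [ 0.5285 -0.0137  0.1079] F [ 0.81  0.11 -0.22] shift [-0.12  0.21  0.09] turn [ 0.001 -0.001 -0.002]
323 202
322 188
```

View pics/scene1z.png

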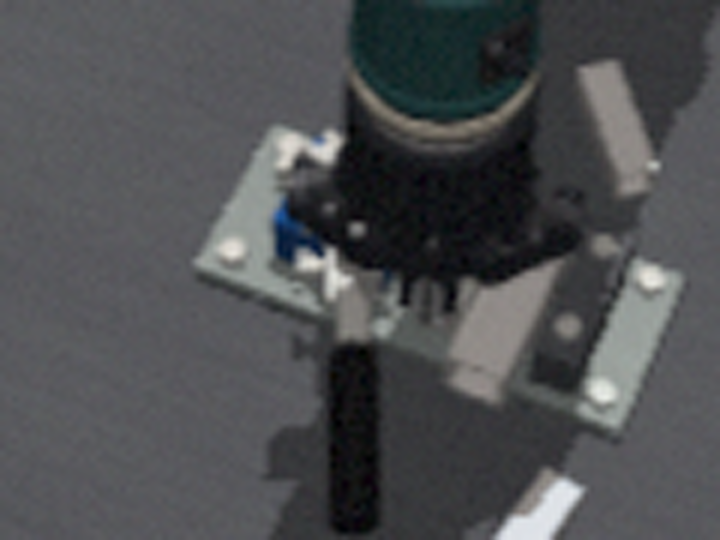

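View pics/top1z.png

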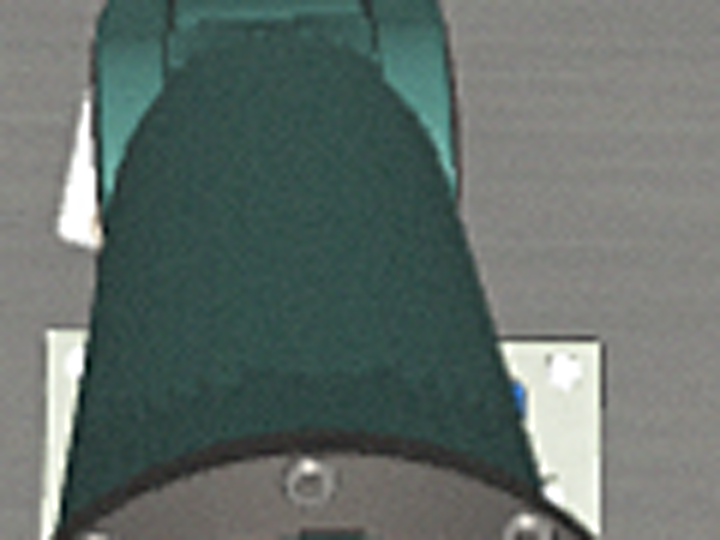

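The scene view shows the closed fingertips at zoomed (430,295), left of the handle neck at (355,310) and clear of everything. The top view is blocked by the arm. I'll push clockwise in small steps.

Call:
send_rows(motion=[[[0,0.25,0],[0,0,0]],[[0,0.25,0],[0,0,0]],[[0,0.25,0],[0,0,0]],[[0,0.2,0],[0,0,0]],[[0,0,0],[0,0,0]]])

```text
t: 4.42
position: [0.5309, -0.0214, 0.1072]
orientation: [-0.0, 0.991, 0.135, -0.0]
force: [-0.3, 2.2, 1.9]
opening: 0.0
```

Call:
send_rows(motion=[[[0,0.2,0],[0,0,0]],[[0,0.2,0],[0,0,0]],[[0,0,0],[0,0,0]]])

```text
t: 4.8
position: [0.5335, -0.0245, 0.1074]
orientation: [-0.001, 0.991, 0.135, 0.002]
force: [1.9, 4.4, 0.3]
opening: 0.003
```

Call:
send_rows(motion=[[[0,0.2,0],[0,0,0]],[[0,0.2,0],[0,0,0]],[[0,0,0],[0,0,0]]])

```text
t: 5.18
position: [0.5351, -0.0285, 0.1075]
orientation: [-0.0, 0.991, 0.135, 0.002]
force: [1.7, 4.0, 0.5]
opening: 0.002
```

Call:
send_rows(motion=[[[0,0.2,0],[0,0,0]],[[0,0.2,0],[0,0,0]],[[0,0.2,0],[0,0,0]],[[0,0,0],[0,0,0]]])

```text
t: 5.68
position: [0.5349, -0.0357, 0.1072]
orientation: [0.0, 0.991, 0.134, 0.0]
force: [1.0, 3.0, 1.2]
opening: -0.004
```

Call:
send_rows(motion=[[[0,0.2,0],[0,0,0]],[[0,0.2,0],[0,0,0]],[[0,0.15,0],[0,0,0]],[[0,0,0],[0,0,0]]])

```text
t: 6.18
position: [0.5362, -0.0408, 0.1072]
orientation: [-0.0, 0.991, 0.134, 0.0]
force: [2.8, 4.7, 1.7]
opening: 0.0
```

Run:
```python
from h import *
c='scene'
im,d=save(c,c+'2.png')
u,v=map(int,proj(c,[.53,-.045,.1]))
cv2.imwrite(f'pics/{c}2z.png',cv2.resize(im[v-45:v+45,u-60:u+60,::-1],None,fx=6,fy=6,interpolation=cv2.INTER_CUBIC))
for q in('handle_grip','selector_tip'):
        print(c,q,[(np.round(r['xyz'],3).tolist(),round(r['score'],2)) for r in arm.landmark_of(c,q)])
```

```text
scene handle_grip [([0.595, -0.023, 0.074], 0.89), ([0.468, -0.08, -0.001], 0.5)]
scene selector_tip [([0.534, -0.062, 0.098], 0.38)]
```

View pics/scene2z.png

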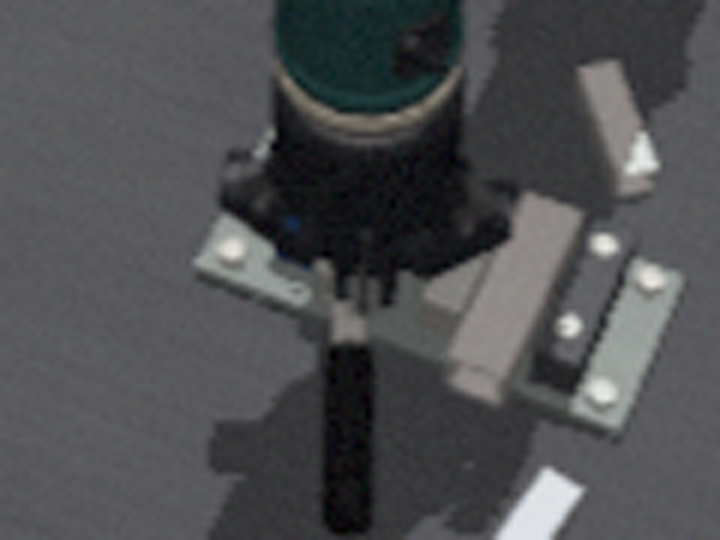

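The tab has moved across to the right of the finger, at about (320,275) in the zoom, and the handle has barely moved. Next is a small extra push to be sure it is fully over.

Call:
send_rows(motion=[[[0,0.15,0],[0,0,0]],[[0,0.15,0],[0,0,0]],[[0,0.1,0],[0,0,0]],[[0,0,0],[0,0,0]]])

```text
t: 6.82
position: [0.5373, -0.0446, 0.1072]
orientation: [0.0, 0.991, 0.135, 0.0]
force: [1.9, 4.2, 0.1]
opening: 0.003
```

Run:
```python
from h import *
c='scene'
im,d=save(c,c+'3.png')
for q in('handle_grip','selector_tip'):
        print(c,q,[(np.round(r['xyz'],3).tolist(),round(r['score'],2)) for r in arm.landmark_of(c,q)])
go([.595,-.023,.15],.43)
```

```text
scene handle_grip [([0.597, -0.03, 0.074], 0.75), ([0.537, -0.067, 0.1], 0.33)]
scene selector_tip [([0.538, -0.067, 0.098], 0.47), ([0.598, -0.028, 0.072], 0.35)]
t 6.97 pos [ 0.5373 -0.0446  0.1072] F [1.02 4.34 0.61] shift [ 6.14 -0.55 -4.28] turn [ 0.   -0.   -0.16]
```

The selector is on its stop: it now carries the handle with it, at θ≈0.38. Next I back off, rise, open to 4 cm and straddle the grip.

Call:
send_rows(motion=[[[0,-0.6,0],[0,0,0]],[[0,0,-2.4],[0,0,0]],[[0,0,-2.4],[0,0,0]],[[3.2,0.3,0],[0,0,0]],[[3.2,0.3,0],[0,0,0]],[[0,0,0],[0,0,-0.107]],[[0,0,0],[0,0,0]],[[0,0,0],[0,0,0]],[[0,0,0],[0,0,0]]], grip=4.0)

```text
t: 8.1
position: [0.5981, -0.0281, 0.155]
orientation: [0.0, 0.982, 0.187, -0.001]
force: [-0.7, -0.6, 0.3]
opening: 0.469
```

Run:
```python
from h import *
c='scene'
im,d=save(c,c+'4.png')
u,v=map(int,proj(c,[.57,-.045,.1]))
cv2.imwrite(f'pics/{c}4z.png',cv2.resize(im[v-45:v+45,u-60:u+60,::-1],None,fx=6,fy=6,interpolation=cv2.INTER_CUBIC))
for q in('handle_grip','selector_tip'):
        print(c,q,[(np.round(r['xyz'],3).tolist(),round(r['score'],2)) for r in arm.landmark_of(c,q)])
print(arm.observe()['opening'])
go([.599,-.028,.075],.377)
```

```text
scene handle_grip [([0.606, -0.035, 0.073], 0.82), ([0.478, 0.012, 0.012], 0.69)]
scene selector_tip []
0.4685557604934954
t 8.25 pos [ 0.5986 -0.0276  0.1552] F [-0.37 -0.56 -0.38] shift [0.03 0.05 8.02] turn [ 0.     0.    -0.001]
```

View pics/scene4z.png

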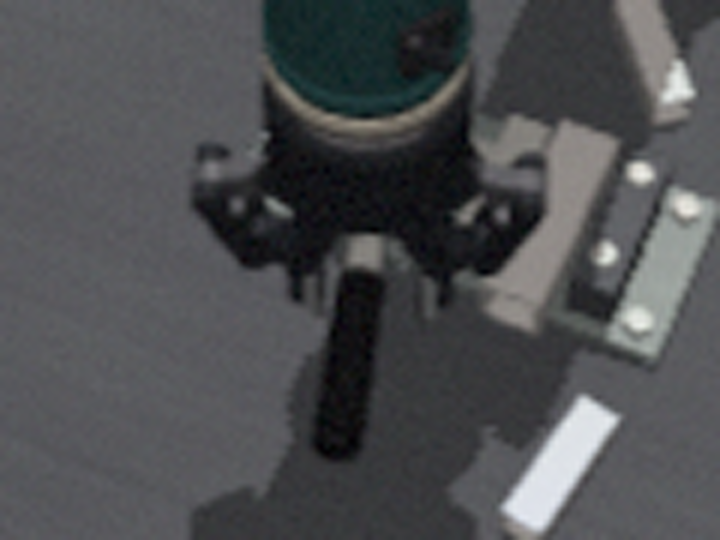

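The fingers at (310,295) and (425,300) stand either side of the grip at (355,330). I'll nudge 4 mm clockwise to centre and descend.

Call:
send_rows(motion=[[[0,0.4,0],[0,0,0.03]],[[0,0,2.5],[0,0,0]],[[0,0,2.5],[0,0,0]],[[0,0,2.0],[0,0,0]],[[0,0,1.0],[0,0,0]],[[0,0,0],[0,0,0]]])

```text
t: 9.0
position: [0.6001, -0.0314, 0.0747]
orientation: [-0.0, 0.985, 0.172, -0.001]
force: [-0.3, -0.1, 0.0]
opening: 0.472
```

Run:
```python
from h import *
c='scene'
im,d=save(c,c+'5.png')
u,v=map(int,proj(c,[.57,-.045,.1]))
cv2.imwrite(f'pics/{c}5z.png',cv2.resize(im[v-45:v+45,u-60:u+60,::-1],None,fx=6,fy=6,interpolation=cv2.INTER_CUBIC))
for q in('handle_grip','selector_tip'):
        print(c,q,[(np.round(r['xyz'],3).tolist(),round(r['score'],2)) for r in arm.landmark_of(c,q)])
# arc in tool frame: rotate about spindle by dθ
C=np.array([.469,-.080]); s=arm.observe(); p=s['position'][:2]; r=np.linalg.norm(p-C); print(r, np.arctan2(*(p-C)[::-1]))
w,x,y,z=s['orientation']; print(2*np.arctan2(y,x), s['force'])
```

```text
scene handle_grip [([0.604, -0.036, 0.072], 0.44)]
scene selector_tip []
0.1407267471948821 0.3533945368225665
0.3465567704101916 [0.18780249 0.7233935  0.29789179]
```

View pics/scene5z.png

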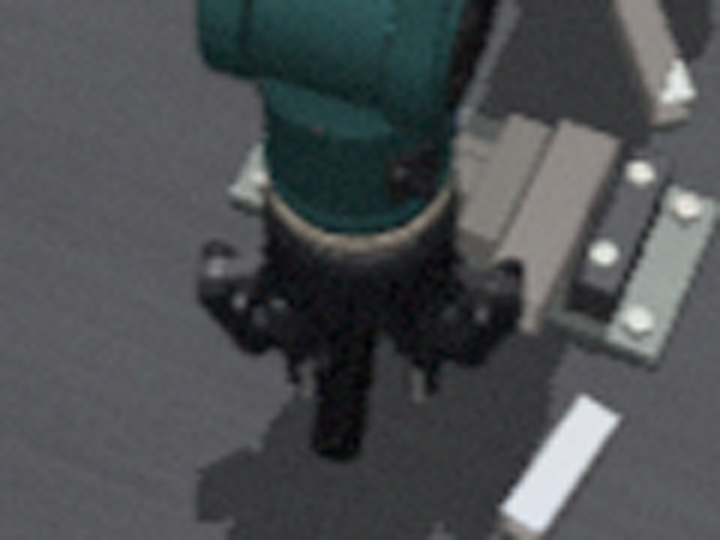

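The fingers straddle the grip without touching it. Next I swing it anticlockwise, which clicks freely, to gain a full stroke.

Call:
send_rows(motion=[[[-0.07,-1.4,0],[0,0,-0.1]],[[-0.07,-1.4,0],[0,0,-0.1]],[[-0.07,-1.4,0],[0,0,-0.1]],[[-0.07,-1.4,0],[0,0,-0.1]],[[-0.07,-1.4,0],[0,0,-0.1]],[[-0.07,-1.4,0],[0,0,-0.1]],[[0,0,0],[0,0,0]]])

```text
t: 10.02
position: [0.5507, 0.0356, 0.0761]
orientation: [0.0, 0.89, 0.456, 0.001]
force: [0.3, -0.4, -0.5]
opening: 0.466
```

```bash
cat >> h.py <<'E'
def st():
    C=np.array([.469,-.080]); s=arm.observe(); p=s['position'][:2]; r=np.linalg.norm(p-C); th=np.arctan2(*(p-C)[::-1])
    w,x,y,z=s['orientation']; a=2*np.arctan2(y,x); F=s['force']
    ty=np.array([np.sin(a),-np.cos(a)]); tx=np.array([np.cos(a),np.sin(a)])
    print('t',round(s['t'],2),'r',round(r,4),'th',round(th,3),'toolang',round(a,3),'z',round(s['position'][2],4),'push',round(-F[:2]@ty,2),'radial',round(F[:2]@tx,2),'Fz',round(F[2],2),'M',np.round(s['wrist_torque'],2))
E
python3 - <<'E'
from h import *
c='scene'
st()
im,d=save(c,c+'6.png')
u,v=map(int,proj(c,[.54,-.02,.1]))
cv2.imwrite(f'pics/{c}6z.png',cv2.resize(im[v-45:v+45,u-60:u+60,::-1],None,fx=6,fy=6,interpolation=cv2.INTER_CUBIC))
for q in('handle_grip','selector_tip'):
        print(c,q,[(np.round(r['xyz'],3).tolist(),round(r['score'],2)) for r in arm.landmark_of(c,q)])
E
```

```text
t 10.03 r 0.1415 th 0.955 toolang 0.947 z 0.0761 push -0.44 radial -0.15 Fz -0.53 M [-0.07 -0.05  0.04]
scene handle_grip [([0.556, 0.032, 0.071], 0.6)]
scene selector_tip [([0.519, -0.029, 0.099], 0.67)]
```

View pics/scene6z.png

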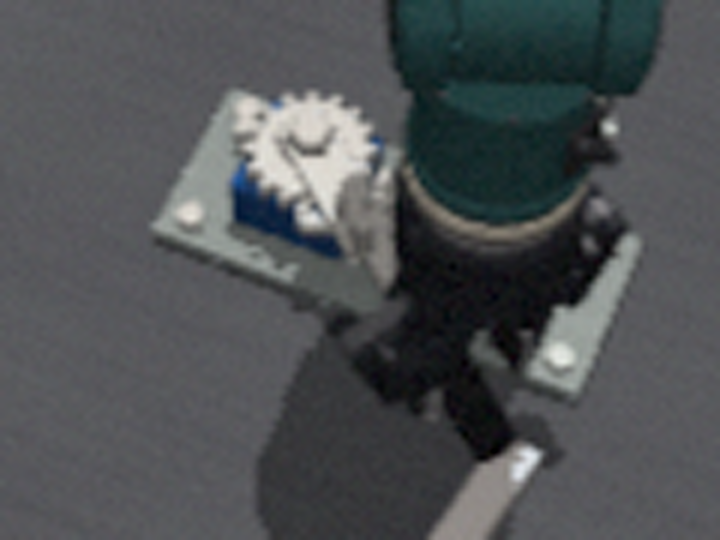

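The handle is at about 0.9 rad on the far side and the selector is still on the tightening side (about +0.3). Now the tightening stroke.

Call:
send_rows(motion=[[[-0.07,1.4,0],[0,0,0.1]],[[-0.07,1.4,0],[0,0,0.1]],[[-0.07,1.4,0],[0,0,0.1]],[[-0.07,1.4,0],[0,0,0.1]],[[-0.07,1.4,0],[0,0,0.1]],[[-0.07,1.4,0],[0,0,0.1]]])

```text
t: 10.92
position: [0.5982, -0.0285, 0.075]
orientation: [-0.002, 0.985, 0.172, -0.002]
force: [-3.5, 5.6, 3.5]
opening: 0.472
```

```bash
python3 -c "
from h import *
st()"
```

```text
t 10.93 r 0.1391 th 0.379 toolang 0.345 z 0.075 push 6.48 radial -1.41 Fz 3.52 M [1.22 0.85 0.09]
```

Call:
send_rows(motion=[[[-0.07,1.4,0],[0,0,0.1]],[[-0.07,1.4,0],[0,0,0.1]],[[-0.07,1.4,0],[0,0,0.1]]])

```text
t: 11.3
position: [0.607, -0.0689, 0.0751]
orientation: [-0.002, 1.0, 0.023, -0.002]
force: [-2.6, 6.3, 3.5]
opening: 0.463
```

```bash
python3 -c "
from h import *
st()"
```

```text
t 11.3 r 0.1384 th 0.08 toolang 0.045 z 0.0751 push 6.39 radial -2.3 Fz 3.46 M [1.44 0.7  0.15]
```

Call:
send_rows(motion=[[[-0.03,0.98,0],[0,0,0.07]],[[-0.03,0.98,0],[0,0,0.07]]])

```text
t: 11.55
position: [0.6069, -0.0884, 0.0751]
orientation: [-0.002, 0.999, -0.047, -0.002]
force: [-3.5, 6.1, 2.8]
opening: 0.468
```

```bash
python3 -c "
from h import *
st()"
```

```text
t 11.55 r 0.1381 th -0.061 toolang -0.094 z 0.0751 push 5.71 radial -4.04 Fz 2.79 M [1.46 0.52 0.1 ]
```

Call:
send_rows(motion=[[[-0.03,0.98,0],[0,0,0.07]],[[-0.03,0.98,0],[0,0,0.07]]])

```text
t: 11.8
position: [0.6041, -0.1074, 0.0751]
orientation: [-0.002, 0.993, -0.116, -0.002]
force: [-2.5, 6.3, 2.9]
opening: 0.469
```

```bash
python3 -c "
from h import *
st()"
```

```text
t 11.8 r 0.1379 th -0.2 toolang -0.233 z 0.0751 push 5.53 radial -3.93 Fz 2.92 M [1.55 0.38 0.11]
```

Call:
send_rows(motion=[[[0,0.98,0],[0,0,0.07]],[[0,0.98,0],[0,0,0.07]]])

```text
t: 12.05
position: [0.5989, -0.1258, 0.0751]
orientation: [-0.003, 0.983, -0.185, -0.002]
force: [-2.1, 8.7, 3.5]
opening: 0.471
```

```bash
python3 -c "
from h import *
st()"
```

```text
t 12.05 r 0.1377 th -0.339 toolang -0.373 z 0.0751 push 7.35 radial -5.14 Fz 3.47 M [1.99 0.28 0.22]
```

Call:
send_rows(motion=[[[0,0.98,0],[0,0,0.07]],[[0,0.98,0],[0,0,0.07]]])

```text
t: 12.3
position: [0.5927, -0.1391, 0.075]
orientation: [-0.005, 0.968, -0.252, -0.003]
force: [1.5, 16.6, 3.0]
opening: 0.468
```

```bash
python3 -c "
from h import *
st()"
```

```text
t 12.3 r 0.137 th -0.446 toolang -0.51 z 0.075 push 15.2 radial -6.77 Fz 3.05 M [ 3.53 -0.25  0.27]
```

Call:
send_rows(motion=[[[-0.03,0.98,0],[0,0,0.07]]])

```text
t: 12.42
position: [0.5891, -0.1452, 0.075]
orientation: [-0.006, 0.959, -0.285, -0.002]
force: [3.7, 18.7, 0.9]
opening: 0.462
```

```bash
python3 -c "
from h import *
st()
for q in ('jaw','handle_grip','tube'):
  arm.camera('scene')
  print(q,[(np.round(r['xyz'],3).tolist(),round(r['score'],2)) for r in arm.landmark_of('scene',q)])
st()"
```

```text
t 12.43 r 0.1367 th -0.498 toolang -0.578 z 0.075 push 17.63 radial -7.12 Fz 0.88 M [ 4.07 -0.86  0.29]
jaw [([0.465, -0.07, 0.001], 0.71)]
handle_grip [([0.596, -0.136, 0.074], 0.92)]
tube [([0.351, 0.023, 0.003], 0.59), ([0.477, 0.016, 0.014], 0.57), ([0.587, 0.061, 0.001], 0.55)]
t 12.72 r 0.1368 th -0.504 toolang -0.576 z 0.075 push 13.65 radial -6.85 Fz 2.88 M [ 3.27 -0.53  0.29]
```

The push settled at 13.7 N after peaking at 17.6 N, still below 20. Stopping there and backing off.

Call:
send_rows(motion=[[[0,-0.5,0],[0,0,0]],[[0,-0.5,0],[0,0,0]],[[0,-0.4,0],[0,0,0]],[[0,0,0],[0,0,0]],[[0,0,0],[0,0,0]]])

```text
t: 13.35
position: [0.5938, -0.1369, 0.0746]
orientation: [-0.004, 0.959, -0.285, -0.004]
force: [-1.5, 10.5, 2.7]
opening: 0.469
```

Run:
```python
from h import *
c='scene'
st()
im,d=save(c,c+'7.png')
u,v=map(int,proj(c,[.54,-.05,.1]))
cv2.imwrite(f'pics/{c}7z.png',cv2.resize(im[v-45:v+45,u-60:u+60,::-1],None,fx=6,fy=6,interpolation=cv2.INTER_CUBIC))
for q in('handle_grip','selector_tip','jaw','tube'):
        print(c,q,[(np.round(r['xyz'],3).tolist(),round(r['score'],2)) for r in arm.landmark_of(c,q)])
```

```text
t 13.35 r 0.1372 th -0.428 toolang -0.578 z 0.0746 push 7.97 radial -7.01 Fz 2.67 M [2.38 0.21 0.29]
scene handle_grip [([0.598, -0.127, 0.072], 0.6)]
scene selector_tip [([0.529, -0.116, 0.097], 0.64)]
scene jaw [([0.468, -0.068, 0.002], 0.57)]
scene tube [([0.475, 0.015, 0.013], 0.76), ([0.586, 0.062, -0.0], 0.76), ([0.349, 0.022, 0.003], 0.49)]
```

View pics/scene7z.png

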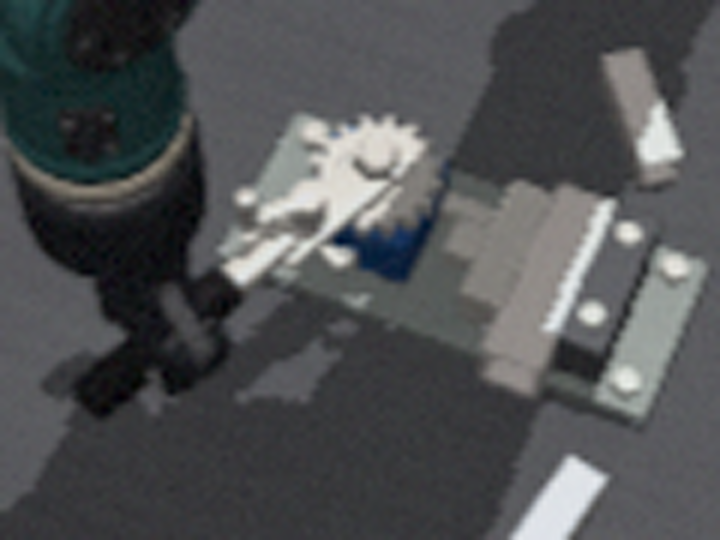

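The tube is gripped at (545,290) in the zoom with its gaps closed. The handle follows the tool back as the clamp relaxes, as expected, so I'll keep backing off until contact is lost.

Call:
send_rows(motion=[[[0,-0.5,0],[0,0,0]],[[0,-0.5,0],[0,0,0]],[[0,0,0],[0,0,0]]])

```text
t: 13.98
position: [0.599, -0.131, 0.0745]
orientation: [-0.003, 0.958, -0.286, -0.003]
force: [-1.3, 7.8, 0.7]
opening: 0.471
```

```bash
python3 -c "
from h import *
st()"
```

```text
t 13.97 r 0.1397 th -0.374 toolang -0.58 z 0.0745 push 5.81 radial -5.39 Fz 0.73 M [1.62 0.24 0.15]
```

Run:
```python
from h import *
c='scene'
im,d=save(c,c+'8.png')
u,v=map(int,proj(c,[.56,-.08,.1]))
cv2.imwrite(f'pics/{c}8z.png',cv2.resize(im[v-35:v+35,u-50:u+50,::-1],None,fx=8,fy=8,interpolation=cv2.INTER_CUBIC))
for q in('handle_grip','selector_tip','jaw','tube','spindle'):
        print(c,q,[(np.round(r['xyz'],3).tolist(),round(r['score'],2)) for r in arm.landmark_of(c,q)])
st()
```

```text
scene handle_grip [([0.599, -0.12, 0.07], 0.8)]
scene selector_tip [([0.528, -0.113, 0.099], 0.69)]
scene jaw [([0.469, -0.071, -0.001], 0.48)]
scene tube [([0.588, 0.061, -0.0], 0.77), ([0.476, 0.017, 0.01], 0.72), ([0.35, 0.022, -0.003], 0.55)]
scene spindle [([0.471, -0.079, -0.002], 0.58)]
t 14.28 r 0.1396 th -0.374 toolang -0.58 z 0.0744 push 6.44 radial -5.01 Fz 0.21 M [1.66 0.18 0.11]
```

View pics/scene8z.png

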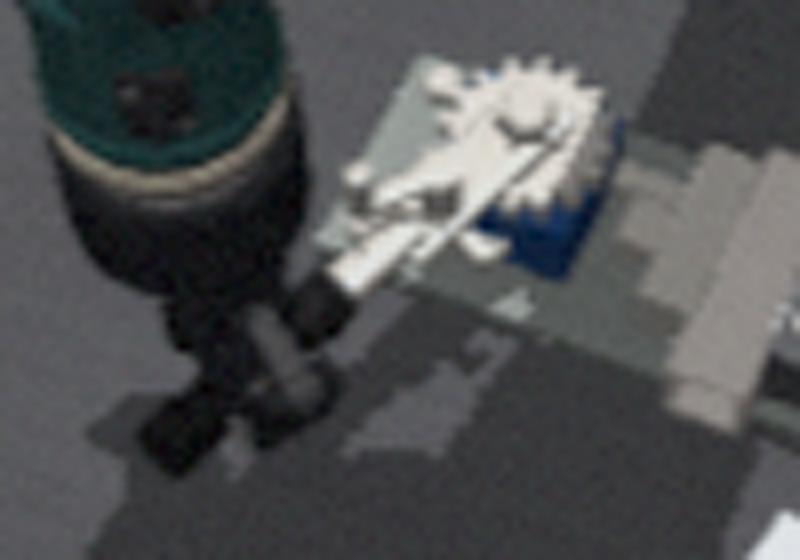

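Call:
send_rows(motion=[[[0,-0.5,0],[0,0,0]],[[0,-0.5,0],[0,0,-0.1]],[[0,0,0],[0,0,0]]])

```text
t: 14.65
position: [0.6054, -0.1257, 0.0748]
orientation: [-0.001, 0.971, -0.239, -0.001]
force: [-0.1, 5.4, -0.0]
opening: 0.465
```

```bash
python3 -c "
from h import *
st()
arm.camera('scene')
print([(np.round(r['xyz'],3).tolist(),round(r['score'],2)) for r in arm.landmark_of('scene','handle_grip')])"
```

```text
t 14.65 r 0.1439 th -0.323 toolang -0.483 z 0.0748 push 4.79 radial -2.58 Fz -0.04 M [1.07 0.06 0.08]
[([0.603, -0.114, 0.073], 0.78)]
```

Call:
send_rows(motion=[[[-0.3,-0.6,0],[0,0,-0.1]],[[-0.2,-0.6,0],[0,0,-0.1]],[[0,0,0],[0,0,0]]])

```text
t: 15.12
position: [0.6067, -0.1159, 0.0754]
orientation: [0.0, 0.99, -0.143, 0.001]
force: [0.7, 0.0, -0.6]
opening: 0.468
```

```bash
python3 -c "
from h import *
st()
arm.camera('scene')
print([(np.round(r['xyz'],3).tolist(),round(r['score'],2)) for r in arm.landmark_of('scene','handle_grip')])"
```

```text
t 15.12 r 0.1423 th -0.255 toolang -0.286 z 0.0754 push 0.22 radial 0.71 Fz -0.62 M [-0.01 -0.    0.02]
[([0.605, -0.11, 0.073], 0.86)]
```

Released; the handle came to rest near -0.22. I'll verify the hold with a second gentle push: if the tube is still preloaded, resistance should climb well above the 6 N drive level almost at once.

Call:
send_rows(motion=[[[0,0.5,0],[0,0,0.03]],[[0,0.4,0],[0,0,0.03]],[[0,0,0],[0,0,0]]])

```text
t: 15.6
position: [0.6038, -0.1236, 0.0752]
orientation: [-0.0, 0.985, -0.171, 0.0]
force: [0.6, 1.9, -0.6]
opening: 0.467
```

```bash
python3 -c "
from h import *
st()"
```

```text
t 15.6 r 0.1417 th -0.313 toolang -0.344 z 0.0752 push 1.98 radial -0.12 Fz -0.61 M [ 0.29 -0.07  0.08]
```

Call:
send_rows(motion=[[[0,0.4,0],[0,0,0.03]],[[0,0,0],[0,0,0]]])

```text
t: 15.85
position: [0.6028, -0.126, 0.0752]
orientation: [-0.001, 0.983, -0.185, 0.0]
force: [0.7, 4.4, 0.4]
opening: 0.469
```

```bash
python3 -c "
from h import *
st()"
```

```text
t 15.85 r 0.1415 th -0.331 toolang -0.373 z 0.0752 push 4.32 radial -0.97 Fz 0.36 M [ 0.89 -0.29  0.06]
```

Call:
send_rows(motion=[[[0,0.4,0],[0,0,0.03]],[[0,0,0],[0,0,0]]])

```text
t: 16.1
position: [0.6017, -0.1286, 0.0752]
orientation: [-0.001, 0.98, -0.2, 0.0]
force: [1.3, 6.1, -0.6]
opening: 0.469
```

```bash
python3 -c "
from h import *
st()"
```

```text
t 16.1 r 0.1413 th -0.351 toolang -0.402 z 0.0752 push 6.11 radial -1.18 Fz -0.6 M [ 1.26 -0.34  0.06]
```

Call:
send_rows(motion=[[[0,0.4,0],[0,0,0.03]],[[0,0,0],[0,0,0]]])

```text
t: 16.35
position: [0.6005, -0.131, 0.0752]
orientation: [-0.002, 0.977, -0.214, 0.0]
force: [1.9, 7.8, 0.9]
opening: 0.464
```

```bash
python3 -c "
from h import *
st()"
```

```text
t 16.35 r 0.1411 th -0.37 toolang -0.431 z 0.0752 push 7.88 radial -1.55 Fz 0.9 M [ 1.68 -0.52  0.08]
```

Call:
send_rows(motion=[[[0,0.4,0],[0,0,0.03]],[[0,0,0],[0,0,0]]])

```text
t: 16.6
position: [0.5993, -0.1336, 0.0751]
orientation: [-0.003, 0.974, -0.228, 0.0]
force: [3.4, 9.4, -0.5]
opening: 0.465
```

```bash
python3 -c "
from h import *
st()"
```

```text
t 16.6 r 0.1409 th -0.39 toolang -0.46 z 0.0751 push 9.89 radial -1.13 Fz -0.48 M [ 2.06 -0.68  0.05]
```

Call:
send_rows(motion=[[[0,0.4,0],[0,0,0.03]],[[0,0,0],[0,0,0]]])

```text
t: 16.85
position: [0.598, -0.1362, 0.0751]
orientation: [-0.003, 0.97, -0.242, 0.0]
force: [4.5, 11.7, -0.9]
opening: 0.47
```

```bash
python3 -c "
from h import *
st()"
```

```text
t 16.85 r 0.1407 th -0.411 toolang -0.489 z 0.0751 push 12.43 radial -1.49 Fz -0.89 M [ 2.29 -0.83  0.16]
```

Call:
send_rows(motion=[[[0,0.3,0],[0,0,0.02]],[[0,0,0],[0,0,0]]])

```text
t: 17.1
position: [0.5971, -0.138, 0.0751]
orientation: [-0.004, 0.968, -0.251, 0.0]
force: [3.8, 11.4, -0.7]
opening: 0.464
```

```bash
python3 -c "
from h import *
st()"
```

```text
t 17.1 r 0.1406 th -0.425 toolang -0.508 z 0.0751 push 11.83 radial -2.22 Fz -0.67 M [ 2.48 -0.94  0.17]
```

Call:
send_rows(motion=[[[0,0.3,0],[0,0,0.02]],[[0,0,0],[0,0,0]]])

```text
t: 17.35
position: [0.5961, -0.14, 0.0751]
orientation: [-0.004, 0.965, -0.261, 0.001]
force: [5.2, 13.1, -1.3]
opening: 0.471
```

```bash
python3 -c "
from h import *
st()"
```

```text
t 17.35 r 0.1405 th -0.441 toolang -0.528 z 0.0751 push 13.91 radial -2.12 Fz -1.31 M [ 2.67 -0.99  0.13]
```

The static push is about 13.5 N, and it climbed without any plateau at the 6 N drive level, so the preload had held. Releasing along the arc.

Call:
send_rows(motion=[[[-0.03,-0.6,0],[0,0,-0.045]],[[-0.03,-0.6,0],[0,0,-0.045]],[[-0.03,-0.6,0],[0,0,-0.045]],[[-0.03,-0.6,0],[0,0,-0.045]],[[-0.03,-0.6,0],[0,0,-0.045]],[[0,0,0],[0,0,0]]])

```text
t: 18.1
position: [0.6038, -0.1204, 0.0751]
orientation: [0.0, 0.988, -0.154, -0.0]
force: [-0.5, 0.7, 1.1]
opening: 0.467
```

```bash
python3 -c "
from h import *
st()
arm.camera('scene')
print([(np.round(r['xyz'],3).tolist(),round(r['score'],2)) for r in arm.landmark_of('scene','handle_grip')])"
```

```text
t 18.1 r 0.1407 th -0.291 toolang -0.308 z 0.0751 push 0.57 radial -0.67 Fz 1.08 M [ 0.   -0.02 -0.03]
[([0.604, -0.112, 0.069], 0.69)]
```

Call:
send_rows(motion=[[[0,-0.6,0],[0,0,-0.04]],[[0,0,0],[0,0,0]],[[0,0,-2.5],[0,0,0]],[[0,0,-4],[0,0,0]],[[0,0,-5],[0,0,0]],[[0,4,-4],[0,0,0]],[[0,5,0],[0,0,0]],[[0,5,0],[0,0,0]],[[0,5,0],[0,0,0]],[[0,5,0],[0,0,0]],[[0,0,0],[0,0,0]],[[0,0,0],[0,0,0]]])

```text
t: 19.7
position: [0.5425, -0.3449, 0.23]
orientation: [-0.0, 0.991, -0.134, -0.0]
force: [0.1, 0.8, -0.6]
opening: 0.467
```

Run:
```python
from h import *
st()
for c in('scene','top'):
    im,d=save(c,c+'9.png')
    u,v=map(int,proj(c,[.53,-.04,.06]))
    cv2.imwrite(f'pics/{c}9z.png',cv2.resize(im[v-45:v+45,u-60:u+60,::-1],None,fx=6,fy=6,interpolation=cv2.INTER_CUBIC))
    for q in('handle_grip','selector_tip','jaw','tube','hammer','spanner','offcut'):
        print(c,q,[(np.round(r['xyz'],3).tolist(),round(r['score'],2)) for r in arm.landmark_of(c,q)])
```

```text
t 19.7 r 0.275 th -1.3 toolang -0.269 z 0.23 push 0.83 radial -0.08 Fz -0.56 M [ 0.01 -0.08 -0.02]
scene handle_grip []
scene selector_tip [([0.466, -0.072, 0.001], 0.72), ([0.534, -0.107, 0.099], 0.57)]
scene jaw [([0.468, -0.072, -0.001], 0.81), ([0.659, 0.318, 0.003], 0.59)]
scene tube [([0.475, 0.016, 0.013], 0.76), ([0.588, 0.062, -0.001], 0.7), ([0.354, 0.021, 0.003], 0.67)]
scene hammer [([0.66, 0.316, 0.0], 0.87)]
scene spanner [([0.43, -0.35, 0.001], 0.5)]
scene offcut [([0.652, -0.402, -0.004], 0.72)]
top handle_grip [([0.477, 0.016, 0.007], 0.69)]
top selector_tip [([0.539, -0.106, 0.101], 0.67)]
top jaw [([0.473, -0.074, 0.001], 0.71), ([0.467, -0.075, -0.002], 0.41)]
top tube [([0.474, 0.017, 0.009], 0.76), ([0.584, 0.06, -0.003], 0.67), ([0.354, 0.019, -0.002], 0.65)]
top hammer [([0.655, 0.319, 0.004], 0.79), ([0.539, -0.108, 0.1], 0.59)]
top spanner []
top offcut [([0.649, -0.4, -0.004], 0.63)]
```

View pics/top9z.png

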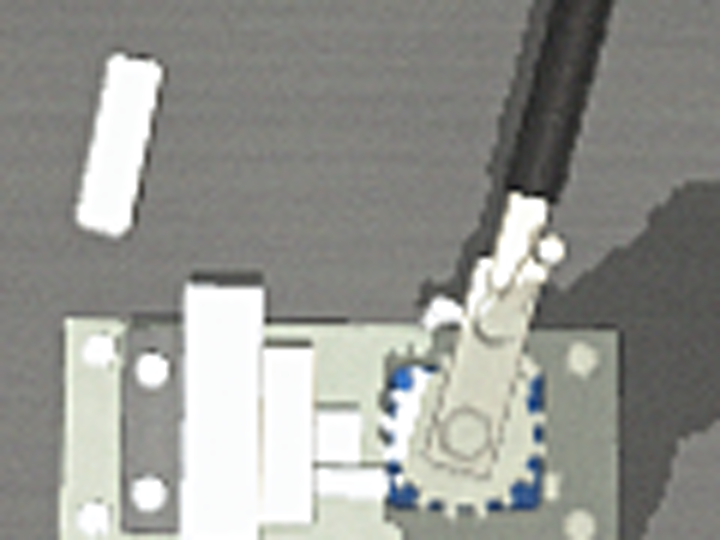

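View pics/scene9z.png

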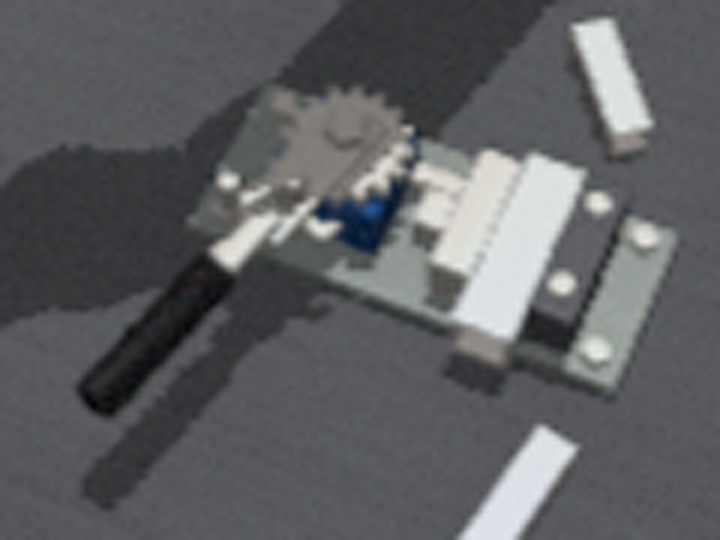

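Both views show the jaw, tube and stop touching with no gaps. The tab at top-zoom (550,248) is on the tightening side, and the robot is clear. Handing in.

```bash
python3 -c "
from h import *
print(arm.finish_job())"
```

```text
the job is handed in; nothing more can be done
None
```

I threw the selector fully to the tightening side and tightened the clamp with the handle only. The tube looks firmly held between jaw and stop, and I handed the job in at about 20 s.

- **Selector:** I pushed it until the handle began to move with it, with readings up to about 5.5 N at the tab. The last pictures show the tab on the clockwise side.
- **Tightening:** One long stroke drove at about 6 N until the tube was nipped. The push then peaked briefly at 17.6 N, because I took one step more than needed. It settled at 13.7 N, and I let go.
- **Second push:** The handle sprang back about 0.2 rad as it was released, so I pushed again in small steps. The push rose steadily to about 13.9 N without levelling off at the 6 N drive level, which suggests the grip had held. I released again.
- **Last checks:** The robot is clear, and its force reading is within its noise. No gaps are visible at the tube. The hammer and offcut have not moved as far as I could see. The last scene picture still finds the spanner, but I had no start position to compare it with.
- **Not confirmed:** I could not measure the force on the tube directly. That it stays above 25 N after release is inferred from the second push.

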